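Move the receiver cards to the replacement chassis in slot order

TASK

The dark grey card chassis is being replaced: move its four receiver cards into the empty light grey chassis so that they stand there in the same slot order, counted from the power bay (the black end block with the red switch) in each chassis; the power bays may be at like or opposite ends, and the coloured clips on the old chassis show which card stood in which slot. Each card must stand upright, fully home in its guides and released.

Things in the scene. Friction and masses are not known exactly. Their poses are not given: they have to be found in the camera images.
- card_red_mid (a point): card with red handle: black upright case 12 thick x 82 long x 52 high; on its top edge a red pull handle 40 long, 12 thick, 30 high; 90 g. Point: mid axis, 41 above the foot (handle 11 to 41 above it; grip its ends, 40 apart along own y, just above the case). Own y along the 82, x through the thickness. Starts in the old chassis, point 55 above bench. Either face may point either way
- card_blue_mid (a point): card with blue handle: black upright case 12 thick x 82 long x 52 high; on its top edge a blue pull handle 40 long, 12 thick, 30 high; 90 g. Point: mid axis, 41 above the foot (handle 11 to 41 above it; grip its ends, 40 apart along own y, just above the case). Own y along the 82, x through the thickness. Starts in the old chassis, point 55 above bench. Either face may point either way
- card_yellow_mid (a point): card with yellow handle: black upright case 12 thick x 82 long x 52 high; on its top edge a yellow pull handle 40 long, 12 thick, 30 high; 90 g. Point: mid axis, 41 above the foot (handle 11 to 41 above it; grip its ends, 40 apart along own y, just above the case). Own y along the 82, x through the thickness. Starts in the old chassis, point 55 above bench. Either face may point either way
- card_green_mid (a point): card with green handle: black upright case 12 thick x 82 long x 52 high; on its top edge a green pull handle 40 long, 12 thick, 30 high; 90 g. Point: mid axis, 41 above the foot (handle 11 to 41 above it; grip its ends, 40 apart along own y, just above the case). Own y along the 82, x through the thickness. Starts in the old chassis, point 55 above bench. Either face may point either way
- clip_red: fixed red clip, 18 x 12 x 12 mm, on the label rail of the old chassis; marks the slot where the red-handled card stands at the start and stays there. Origin 52 mm beside that slot's middle, square to the row, 45 above the bench
- clip_blue: fixed blue clip, 18 x 12 x 12 mm, on the label rail of the old chassis; marks the slot where the blue-handled card stands at the start and stays there. Origin 52 mm beside that slot's middle, square to the row, 45 above the bench
- clip_yellow: fixed yellow clip, 18 x 12 x 12 mm, on the label rail of the old chassis; marks the slot where the yellow-handled card stands at the start and stays there. Origin 52 mm beside that slot's middle, square to the row, 45 above the bench. (A green clip marks the green card's slot; its pose is not given)
- power_old: power bay of the old, dark grey chassis: black block 94 x 26 x 54 mm high, red rocker switch on top, at either end of the row (a grey bay with vent slits is at the other). Fixed. Origin on the row's middle line at bench height; own y along the row (sign varies), own x square to it. Slots 1 to 4 lie 30, 64, 98, 132 mm from it along the row, as in the new chassis
- power_new: same black power bay with red switch, of the new, light grey chassis; fixed, at its +y or -y end, 81 mm from its origin; slots 1 to 4 lie 30, 64, 98, 132 mm from this origin towards the other end. Keep clear of the lamp: post at x 0.31 to 0.40, y 0.08 to 0.14 m, 0.45 high, boom from it to the right 0.4 to 0.6 m up: draw the arm in before swinging over to the left
- chassis_new: empty new chassis, light grey, 188 x 104 mm, fixed. Origin under its middle at bench height, own y along the row. Slots at y -51, -17, 17, 51 mm; a card's length goes along own x, its foot on the black socket 14 above the bench (its point then 55 above). White guides leave 19 x 90 mm for the 12 x 82 case; their tops are roof-shaped, 53 high. Only handles rise over 58
Mind the look-alikes: they are no part of the job. Leave any orange or pink look-alike of the part that bears card_yellow_mid alone.

How it is judged:
By the outcome, as a careful person would: the job done as asked, in the order asked, and still so for the second after the job is handed in, with the robot touching nothing.
It also fails if it takes over 96 s, if anything falls off the work surface, if the arm or the gripper's body presses on something with over 40 N, if the wrist force passes 120 N, or if a joint passes its speed limit or range.

ROBOT

A 6-joint arm with a two-finger parallel gripper is mounted at the origin on a cart in front of the work surface, level with it; the furniture and walls round the work are solid. World frame = base frame: x ahead of the robot, y to its left, z up, the work surface at z = 0. Lengths are in m, angles in rad, forces in N, time in s.
With the tool pointing down it reaches from about 0.25 to 0.725 m from the base axis. Payload 4 kg.
Tool frame: the origin (TCP) lies between the finger pads; the fingertips stand 25 mm ahead of it and the grasp point (between the pads) lies 6 mm ahead of it; z points along the fingers, y is the line along which they close (so a half turn about z gives the same grasp; the last joint's range is limited). The gripper opens to 85 mm and grips with 20 to 120 N. Pads are 22 mm wide; open, the fingers measure 114 mm over their backs; the gripper's body (76 mm by 85 mm) begins 54 mm behind the grasp point. The pads swing forward as they close: fully open they stand 13 mm farther back than shut.
Start: joints at [1.26, 0.241, 0.005, 1.335, 0, 1.571], TCP at [0.153, 0.476, 0.23] pointing down, gripper open.
Joint ranges: [-2.72, 2.72], [-1.05, 1.87], [-1.09, 1.28], [-1.99, 2.15], [-1.42, 1.44], [-3.14, 3.14]. Speed limits (rad/s): [2.79, 2.79, 3.14, 3.14, 3.14, 3.14].

INTERFACE

Orientations are given as a unit quaternion [x, y, z, w].
In Python, from workcell import bot gives the robot as it stands. The module is installed in compiled form; this text tells all that it offers.
- The arm moves only by the shell command python3 -m pendant 'ROWS'. ROWS is JSON, one flat list of numbers, 7 for each row, row after row: the shift along the tool's x, y, z normalised to -1 to 1, where 1 is 0.5 m, then the turn, a rotation vector about the tool's x, y, z normalised to -1 to 1, where 1 is 180 degrees, then the opening, from 0 (shut) to 1 (fully open). In form: [tx, ty, tz, ax, ay, az, fingers, tx, ty, tz, ax, ay, az, fingers, ...]. A call has exactly 10 rows; each row is the pose to reach, as a shift and turn from the pose commanded when the call began, along the tool's axes at that moment, turning the shorter way round; what a row does not reach only later rows make up. A row lasts 1/12 s, in which the tool goes at most 41.7 mm and 7.16 degrees, less where a joint would pass 70% of its speed; a pose out of reach is approached as far as the arm can. A call with a number of a shift or a turn outside -1 to 1 is refused whole. A call with a gripper value outside its range is refused whole. The fingers move at their own pace and stop on an object; the grip force is fixed at half the most. Time passes only in rows, so rows that repeat a pose let the fingers close, or fill a call up. It gives the time, the measured TCP pose, the force, the opening and the grip force at its end, in the units of the state.
- bot.get_obs(): the state, without advancing time (a new reading comes with each control period).
- bot.camera(name): name is "scene" or "top" or "wrist"; returns a dict with "pixels" (384x512x3 uint8, red, green, blue), "mtx" (3x3 intrinsics, pixels), "cam_to_world" (4x4, takes a point from camera to world coordinates); the wrist camera has in their place "hand_eye" (4x4, takes a point from camera to tool coordinates, whose origin is the TCP and whose axes are the flange's). Camera axes: x right, y up, looking along -z (the intrinsics and any distortion apply to the point x, -y, -z); pixel columns grow to the right and rows downward; lengths in m; the calibration is good to about 2 mm. A picture is of the moment at which its call begins: read the wrist's pose just before it. There is no depth.
- bot.job_done(): hands the job in; it is judged then, once.
The state is a dict: "clock": time; "joint_pos": joint angles; "joint_vel": joint speeds; "tau": joint torques, N m; "eef_pos": TCP position; "tool_rot": TCP orientation; "ft_force": force on the tool from outside, world axes, zero at the start; "ft_torque": the same for the moment, N m; "grip_width": finger opening in m; "grasp_force": force on a finger pad.
Only numpy, scipy, OpenCV 4.12 (cv2) and the standard library are available. Lean on these libraries where they do the work, as an engineer would, in place of code of your own. Each camera call takes 0.05 s, during which the arm holds its last target. There are 200 camera calls.

## Working session

There is one attempt and no reset: what is moved stays moved. The work goes in short steps, Python scripts to look and compute and a shell command to move; the robot and the scene stay as the last step left them, time stands still between calls to the robot, and variables do not carry over. Pictures are saved under pics/ and viewed, at most 17 in all, crops included, and the job is handed in when it is done.

```bash
mkdir -p pics; python3 - <<'E'
from workcell import bot
import cv2
for n in("scene","top"):
    c=bot.camera(n); cv2.imwrite(f"pics/{n}1.png",c["pixels"][:,:,::-1]); print(n,c["mtx"].round(1).tolist(),c["cam_to_world"].round(3).tolist(),[k for k in c])
o=bot.get_obs();print(o["clock"],o["eef_pos"],o["tool_rot"],o["grip_width"])
E
```

```text
scene [[373.3, 0.0, 253.7], [0.0, 373.3, 198.0], [0.0, 0.0, 1.0]] [[-0.832, 0.402, -0.382, 0.187], [-0.554, -0.595, 0.582, 0.942], [0.007, 0.696, 0.718, 0.816], [0.0, 0.0, 0.0, 1.0]] ['pixels', 'mtx', 'cam_to_world']
top [[370.5, 0.0, 259.0], [0.0, 370.5, 197.6], [0.0, 0.0, 1.0]] [[0.003, 0.982, -0.191, 0.35], [-1.0, 0.005, 0.009, 0.335], [0.009, 0.191, 0.982, 1.29], [0.0, 0.0, 0.0, 1.0]] ['pixels', 'mtx', 'cam_to_world']
0.1 [0.15274929 0.47551506 0.22961844] [ 1.54797273e-01  9.87945828e-01 -9.06800965e-04 -1.54216741e-04] 0.08564065966588938
```

View pics/scene1.png

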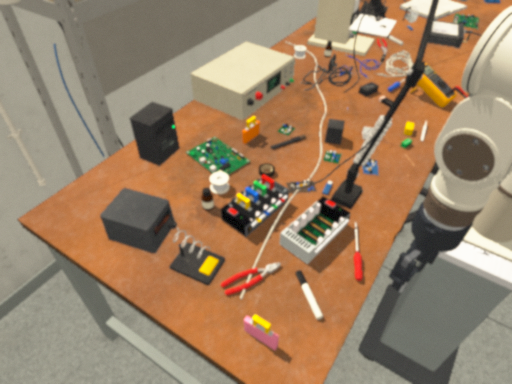

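View pics/top1.png

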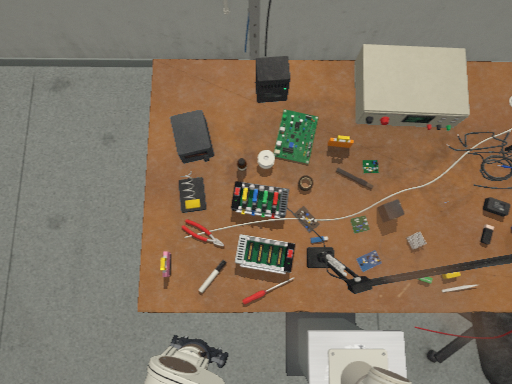

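The top view shows the old dark chassis at about (260,200), the new light chassis at (265,254), an orange look-alike at (340,142) and a pink one at (166,263). I'll enlarge both chassis.

```bash
python3 - <<'E'
import cv2
a=cv2.imread("pics/top1.png")[172:282,222:308]; b=cv2.imread("pics/scene1.png")[165:270,210:360]
a=cv2.resize(a,None,fx=5,fy=5,interpolation=cv2.INTER_CUBIC); b=cv2.resize(b,None,fx=5,fy=5,interpolation=cv2.INTER_CUBIC)
cv2.imwrite("pics/tc.png",a);cv2.imwrite("pics/sc.png",b)
E
```

```text
(no output)
```

View pics/tc.png

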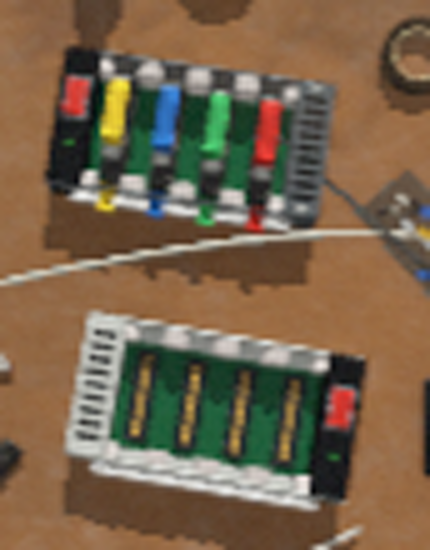

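View pics/sc.png

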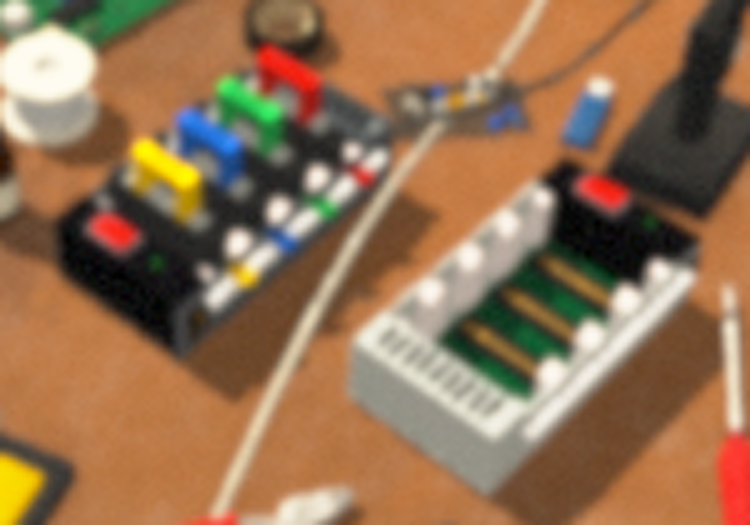

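Old chassis: the power bay is at the +y (left) end, with yellow 1, blue 2, green 3, red 4, and the clips match. New chassis: the power bay is at the right end (-y), so the row is mirrored. Next I'll measure roughly from the top view.

```bash
cat > h.py <<'E'
from workcell import bot
import cv2,numpy as np
from scipy.spatial.transform import Rotation as R
HUE={"red":((0,8),(172,180)),"blue":((103,125),),"yellow":((22,34),),"green":((50,75),)}
def cam(n):
    o=bot.get_obs(); c=bot.camera(n)
    if n=="wrist":
        T=np.eye(4);T[:3,:3]=R.from_quat(o["tool_rot"]).as_matrix();T[:3,3]=o["eef_pos"];c["cam_to_world"]=T@c["hand_eye"]
    return c
def plane(c,uv,z):
    K=c["mtx"];T=c["cam_to_world"];d=T[:3,:3]@np.array([(uv[0]-K[0,2])/K[0,0],-(uv[1]-K[1,2])/K[1,1],-1])
    return T[:3,3]+d*(z-T[2,3])/d[2]
def project(c,p):
    T=c["cam_to_world"];q=T[:3,:3].T@(np.array(p)-T[:3,3]);K=c["mtx"]
    return K[0,0]*q[0]/-q[2]+K[0,2],K[1,1]*-q[1]/-q[2]+K[1,2]
def blobs(img,col,amin=8,roi=None,smin=150,vmin=80):
    h=cv2.cvtColor(img,cv2.COLOR_RGB2HSV);m=np.zeros(h.shape[:2],np.uint8)
    for a,b in HUE[col]: m|=cv2.inRange(h,(a,smin,vmin),(b,255,255))
    if roi: k=np.zeros_like(m);k[roi[1]:roi[3],roi[0]:roi[2]]=1;m*=k
    n,l,s,c=cv2.connectedComponentsWithStats(m)
    return [(s[i][4],c[i],cv2.minAreaRect(np.argwhere(l==i)[:,::-1].astype(np.float32))) for i in range(1,n) if s[i][4]>=amin]
E
python3 - <<'E'
from h import *
c=cam("top")
for k in HUE:
    for a,u,r in blobs(c["pixels"],k,6,(222,172,308,282)): print(k,a,u.round(1),plane(c,u,.096).round(4)[:2],plane(c,u,.045).round(4)[:2])
w=bot.camera("wrist");print(w["mtx"],w["hand_eye"].round(4))
E
```

```text
red 26 [236.5 191. ] [0.6039 0.3983] [0.6148 0.401 ]
red 52 [275.  198.2] [0.5801 0.2715] [0.59   0.2688]
red 12 [272.5 216.2] [0.5207 0.28  ] [0.528  0.2777]
red 28 [289.7 253.4] [0.4012 0.2256] [0.4034 0.221 ]
blue 47 [254.8 195.3] [0.5898 0.3379] [0.6001 0.338 ]
blue 6 [252.5 213. ] [0.5308 0.3451] [0.5386 0.3456]
yellow 59 [244.5 193.8] [0.5944 0.3719] [0.6049 0.3735]
yellow 11 [242.6 211.6] [0.5352 0.3773] [0.5431 0.3791]
green 77 [262.6 199.3] [0.5765 0.3123] [0.5862 0.3113]
green 9 [240.9 201.9] [0.5674 0.3834] [0.5767 0.3855]
green 27 [249.7 202.5] [0.5656 0.3545] [0.5748 0.3554]
green 30 [269.  204.8] [0.5582 0.2912] [0.5671 0.2894]
green 6 [262.5 214.5] [0.5261 0.3126] [0.5336 0.3116]
green 17 [245.9 254.2] [0.398  0.3651] [0.4    0.3665]
green 52 [254.1 255.2] [0.3951 0.3391] [0.397  0.3393]
green 46 [263.9 257.5] [0.3879 0.3078] [0.3896 0.3066]
green 47 [273.7 259.1] [0.3828 0.2768] [0.3842 0.2743]
green 20 [282.2 260.6] [0.3782 0.2496] [0.3794 0.2459]
[[299.86119134   0.         254.10848603]
 [  0.         299.86119134 194.28142255]
 [  0.           0.           1.        ]] [[-6.000e-04  9.453e-01  3.262e-01  8.420e-02]
 [ 1.000e+00  9.000e-04 -8.000e-04  6.000e-04]
 [-1.000e-03  3.262e-01 -9.453e-01 -1.413e-01]
 [ 0.000e+00  0.000e+00  0.000e+00  1.000e+00]]
```

```bash
python3 -m pendant '[-0.69,-0.02,-0.1,0,0,0.39,1,-0.69,-0.02,-0.1,0,0,0.39,1,-0.69,-0.02,-0.1,0,0,0.39,1,-0.69,-0.02,-0.1,0,0,0.39,1,-0.69,-0.02,-0.1,0,0,0.39,1,-0.69,-0.02,-0.1,0,0,0.39,1,-0.69,-0.02,-0.1,0,0,0.39,1,-0.69,-0.02,-0.1,0,0,0.39,1,-0.69,-0.02,-0.1,0,0,0.39,1,-0.69,-0.02,-0.1,0,0,0.39,1]'
python3 -m pendant '[0,0,0,0,0,0.058,1,0,0,0,0,0,0.058,1,0,0,0,0,0,0.058,1,0,0,0,0,0,0.058,1,0,0,0,0,0,0.058,1,0,0,0,0,0,0.058,1,0,0,0,0,0,0.058,1,0,0,0,0,0,0.058,1,0,0,0,0,0,0.058,1,0,0,0,0,0,0.058,1]'
python3 - <<'E'
from h import *
c=cam("wrist");cv2.imwrite("pics/w1.png",c["pixels"][:,:,::-1])
np.savez("pics/w1.npz",mtx=c["mtx"],T=c["cam_to_world"])
for k in HUE:
    for a,u,r in blobs(c["pixels"],k,20): print(k,a,u.round(1),np.round(r[1],1),plane(c,u,.096).round(4)[:2],plane(c,u,.045).round(4)[:2])
E
```

```text
clock: 1.03
eef_pos: [0.4824, 0.3589, 0.2798]
tool_rot: [0.699, 0.715, 0.0, 0.001]
ft_force: [-0.5, 1.4, -0.3]
grip_width: 0.0854
grasp_force: 0.0
clock: 1.87
eef_pos: [0.4783, 0.3611, 0.2804]
tool_rot: [0.757, 0.653, 0.0, 0.0]
ft_force: [-0.0, 0.0, 0.2]
grip_width: 0.0854
grasp_force: 0.0
red 528 [219.8  22.7] [12.2 48.6] [0.4674 0.5111] [0.4637 0.5215]
red 646 [245.   26.6] [12.9 59.6] [0.4908 0.5043] [0.4907 0.5136]
red 203 [361.  114.6] [10. 20.] [0.5986 0.4052] [0.6154 0.3989]
red 818 [107.6 189.6] [58.6 15.1] [0.3094 0.3642] [0.281  0.3516]
red 74 [299.3 214.4] [ 7. 10.] [0.5232 0.3014] [0.5283 0.2789]
red 494 [347.8 226.8] [17. 38.] [0.5788 0.277 ] [0.5926 0.2507]
red 136 [216.  265.5] [ 7. 16.] [0.4132 0.2477] [0.4011 0.2169]
blue 36 [299.7 166.6] [7.1 7.9] [0.5293 0.3588] [0.5353 0.3453]
blue 354 [355.2 175.1] [10.8 34.3] [0.5901 0.3399] [0.6056 0.3234]
blue 100 [479.6 225.6] [ 8. 13.] [0.7342 0.2554] [0.7723 0.2257]
yellow 57 [311.6   1.6] [ 5. 17.] [0.556  0.5157] [0.5662 0.5267]
yellow 86 [495.  333.4] [19.8  8.5] [0.7704 0.0866] [0.8141 0.0305]
green 73 [305.9 351.4] [27.8 13.4] [0.5119 0.0928] [0.5151 0.0377]
```

View pics/w1.png

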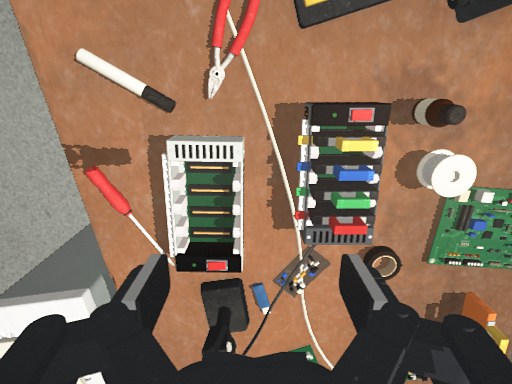

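The wrist view shows the new chassis at (205,205), with its socket strips at rows 168, 191, 212 and 229 and its power bay at (215,265). The old chassis is at (345,175): yellow (357,145), blue (355,175), green (352,203), red (348,227).

```bash
python3 - <<'E'
import cv2,numpy as np
a=cv2.imread("pics/w1.png");h=cv2.cvtColor(a,cv2.COLOR_BGR2HSV)
print(h[145,350:365:5],h[203,345:362:5],h[168,200:225:6],h[191,200:225:6])
b=cv2.resize(a[128:280,158:258],None,fx=5,fy=3.9,interpolation=cv2.INTER_CUBIC);cv2.imwrite("pics/w1c.png",b)
E
```

```text
[[ 28 131 254]
 [ 28 130 254]
 [ 28 129 254]] [[ 66 134 215]
 [ 66 133 215]
 [ 66 133 216]
 [ 66 132 216]] [[ 17 129 206]
 [ 17 128 207]
 [ 19 133 251]
 [ 19 134 250]
 [ 17 128 155]] [[ 17 130 206]
 [ 17 131 205]
 [ 19 134 252]
 [ 19 135 251]
 [ 18 132 149]]
```

View pics/w1c.png

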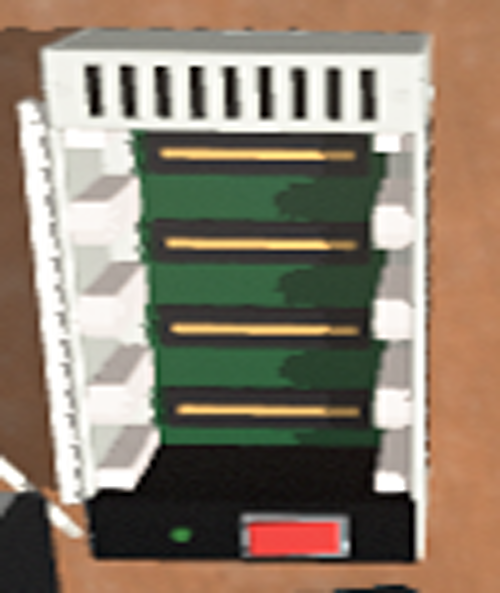

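```bash
sed -i 's/smin=150/smin=115/' h.py; cat >> h.py <<'E'
HUE["gold"]=((14,21),)
def slots(c,roi,z=.014,amin=12):
    g=[plane(c,r[0],z)[:2] for a,u,r in blobs(c["pixels"],"gold",amin,roi,110,110)]
    return np.array(g)
E
python3 - <<'E'
from h import *
d=np.load("pics/w1.npz");c=dict(pixels=cv2.imread("pics/w1.png")[:,:,::-1].copy(),mtx=d["mtx"],cam_to_world=d["T"])
for k in("yellow","blue","green","red"):
    for a,u,r in blobs(c["pixels"],k,15,(292,95,395,245)): print(k,a,np.round(r[0],1),np.round(r[1],1),round(r[2]),plane(c,r[0],.096).round(4)[:2],plane(c,r[0],.051).round(4)[:2])
print()
for a,u,r in blobs(c["pixels"],"gold",12,(178,158,235,240),110,110): print(a,np.round(r[0],1),np.round(r[1],1),plane(c,r[0],.014).round(4)[:2])
# bay corners at z=.054 (crop read-off)
for q in((92,497),(92,557),(417,497),(417,557),(60,62),(428,62)): print(q,plane(c,(158+q[0]/5,128+q[1]/3.9),.054).round(4)[:2])
E
```

```text
yellow 32 [299.9 139.9] [3.3 8.4] 11 [0.5325 0.3882] [0.5382 0.3804]
yellow 324 [358. 146.] [32. 10.] 0 [0.5943 0.3723] [0.6086 0.3623]
blue 85 [301.5 166. ] [11.  8.] 0 [0.5314 0.3592] [0.5369 0.3473]
blue 503 [353.5 172.5] [15. 41.] 90 [0.5883 0.3431] [0.6017 0.3291]
green 66 [300.5 191.5] [7. 9.] 90 [0.5274 0.3295] [0.5324 0.3136]
green 471 [350. 200.] [16. 38.] 90 [0.583  0.3108] [0.5957 0.2922]
red 234 [361.5 114.5] [11. 21.] 90 [0.5992 0.4052] [0.6141 0.3997]
red 81 [299. 215.] [ 8. 10.] 90 [0.5228 0.3007] [0.5272 0.2808]
red 528 [348. 225.] [18. 38.] 90 [0.5792 0.2793] [0.5914 0.2564]

84 [209. 167.] [ 2. 38.] [0.4138 0.3551]
84 [209.5 190. ] [ 2. 37.] [0.4079 0.3218]
103 [210.5 212. ] [37.  2.] [0.4027 0.2882]
89 [211.  232.8] [36.   2.5] [0.3969 0.2549]
(92, 497) [0.3516 0.2463]
(92, 557) [0.3459 0.222 ]
(417, 497) [0.4413 0.233 ]
(417, 557) [0.4373 0.2084]
(60, 62) [0.3797 0.3995]
(428, 62) [0.469  0.3862]
```

```bash
python3 -m pendant '[0.056,0.226,0.2,0,0,0,1,0.056,0.226,0.2,0,0,0,1,0.056,0.226,0.2,0,0,0,1,0.056,0.226,0.2,0,0,0,1,0.056,0.226,0.2,0,0,0,1,0.056,0.226,0.2,0,0,0,1,0.056,0.226,0.2,0,0,0,1,0.056,0.226,0.2,0,0,0,1,0.056,0.226,0.2,0,0,0,1,0.056,0.226,0.2,0,0,0,1]'
python3 - <<'E'
from h import *
c=cam("wrist");cv2.imwrite("pics/w2.png",c["pixels"][:,:,::-1]);np.savez("pics/w2.npz",mtx=c["mtx"],T=c["cam_to_world"])
for k in("yellow","blue","green","red"):
    for a,u,r in blobs(c["pixels"],k,40): print(k,a,np.round(r[0],1),np.round(r[1],1),round(r[2]),plane(c,r[0],.096).round(4)[:2])
E
```

```text
clock: 2.75
eef_pos: [0.594, 0.3728, 0.1829]
tool_rot: [0.757, 0.653, 0.002, 0.0]
ft_force: [0.3, -0.3, 1.1]
grip_width: 0.0851
grasp_force: 0.0
yellow 292 [209.   6.] [12. 34.] 90 [0.5851 0.5139]
yellow 54 [197. 185.] [ 6. 10.] 0 [0.5515 0.3935]
yellow 528 [258.  200.5] [48. 13.] 0 [0.5976 0.3733]
blue 128 [203. 217.] [10. 12.] 90 [0.5506 0.3657]
blue 915 [257.5 231.5] [25. 47.] 90 [0.5933 0.346 ]
blue 50 [449.3 268.8] [11.3  4.9] 45 [0.7552 0.2852]
blue 49 [488.7 271.7] [12.5  4.2] 34 [0.7899 0.277 ]
blue 330 [434.5 282.5] [21. 21.] 90 [0.7429 0.2726]
blue 51 [482.5 304.5] [12.7  4.2] 45 [0.7879 0.2418]
blue 307 [179.5 355.5] [24.6 13. ] 63 [0.4979 0.2238]
green 459 [ 90.  228.9] [41.1 19.8] 3 [0.455 0.369]
green 4241 [450.  281.1] [125.4  89.1] 4 [0.7566 0.2721]
green 388 [ 93.3 253.9] [42.6 21. ] 9 [0.4501 0.3458]
green 117 [204.5 246.5] [ 9. 11.] 90 [0.5464 0.3386]
green 913 [257.5 264.5] [27. 45.] 90 [0.5887 0.3144]
green 328 [ 98.8 277.5] [36.  11.9] 2 [0.4474 0.3221]
green 89 [504.8 279.6] [26.   9.5] 43 [0.805  0.2664]
green 98 [ 99.  296.5] [ 3. 26.] 90 [0.4413 0.3026]
red 1116 [90.9 32.7] [19.2 67.7] 6 [0.5027 0.5101]
red 1286 [124.   37.3] [19.5 80.3] 15 [0.5241 0.5041]
red 377 [270.  155.5] [13. 26.] 90 [0.6121 0.4085]
red 154 [  5.  258.5] [23. 10.] 90 [0.3731 0.3527]
red 118 [206.  274.5] [ 9. 12.] 90 [0.5421 0.3111]
red 908 [257.5 294.5] [29. 43.] 90 [0.5842 0.2834]
```

View pics/w2.png

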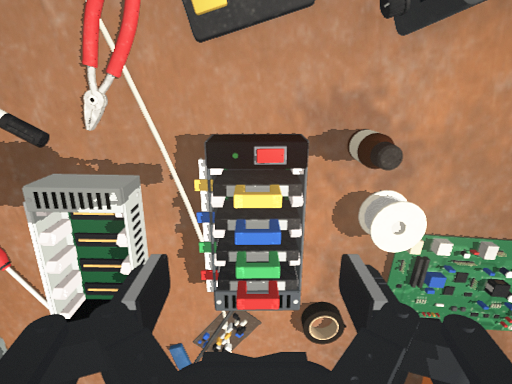

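Old chassis row is parallel to the tool's x axis (all handle centres at col 258). Handles: yellow (258,200), blue (257,231), green (257,264), red (257,294).

```bash
python3 - <<'E'
from h import *
d=np.load("pics/w2.npz");c=dict(pixels=cv2.imread("pics/w2.png")[:,:,::-1].copy(),mtx=d["mtx"],cam_to_world=d["T"])
a=np.radians(81.56);X=np.array([np.cos(a),np.sin(a)]);Y=np.array([X[1],-X[0]])
tcp=np.array([.594,.3728])
h=cv2.cvtColor(c["pixels"],cv2.COLOR_RGB2HSV)
print(h[185:215,270].tolist())
for k in("yellow","blue","green","red"):
    for A,u,r in blobs(c["pixels"],k,400,(220,175,290,312)):
        if k=="yellow" and A<400: continue
        x,y=r[0];hh=min(r[1])/2
        p=plane(c,(x,y+hh+.5),.096)[:2]+X*.006
        print(k,p.round(4),"rel tcp tool x,y",((p-tcp)@X).round(4),((p-tcp)@Y).round(4))
E
```

```text
[[21, 152, 158], [21, 166, 172], [21, 166, 167], [21, 164, 166], [21, 166, 166], [21, 166, 166], [21, 163, 166], [21, 160, 172], [22, 159, 175], [21, 161, 216], [27, 140, 255], [28, 133, 255], [28, 129, 255], [28, 131, 255], [28, 130, 254], [28, 129, 254], [28, 132, 254], [28, 132, 254], [28, 131, 254], [28, 130, 254], [28, 130, 255], [29, 129, 255], [27, 143, 255], [18, 107, 81], [4, 35, 51], [13, 55, 56], [14, 48, 59], [7, 41, 56], [13, 53, 58], [14, 51, 55]]
yellow [0.5977 0.3733] rel tcp tool x,y 0.001 0.0036
blue [0.5924 0.3398] rel tcp tool x,y -0.0329 0.0033
green [0.5875 0.3062] rel tcp tool x,y -0.0669 0.0034
red [0.5827 0.2729] rel tcp tool x,y -0.1005 0.0035
```

```bash
python3 -m pendant '[0.002,0.007,0.08,0,0,0,1,0.002,0.007,0.14,0,0,0,1,0.002,0.007,0.172,0,0,0,1,0.002,0.007,0.172,0,0,0,1,0.002,0.007,0.172,0,0,0,1,0.002,0.007,0.172,0,0,0,0,0.002,0.007,0.172,0,0,0,0,0.002,0.007,0.172,0,0,0,0,0.002,0.007,0.172,0,0,0,0,0.002,0.007,0.172,0,0,0,0]'

```

```text
clock: 3.63
eef_pos: [0.5983, 0.3729, 0.0956]
tool_rot: [0.757, 0.653, 0.001, 0.0]
ft_force: [-0.1, -0.6, -0.2]
grip_width: 0.0255
grasp_force: 0.0
```

```bash
python3 - <<'E'
from h import *
c=cam("wrist");o=bot.get_obs();print(o["grip_width"],o["grasp_force"],o["ft_force"])
cv2.imwrite("pics/w3.png",cv2.resize(c["pixels"][150:384,130:390,::-1],None,fx=2.5,fy=2.5))
E
```

```text
0.01749701096516818 10.926023579668254 [-10.28101584   0.49664901  20.85759554]
```

View pics/w3.png

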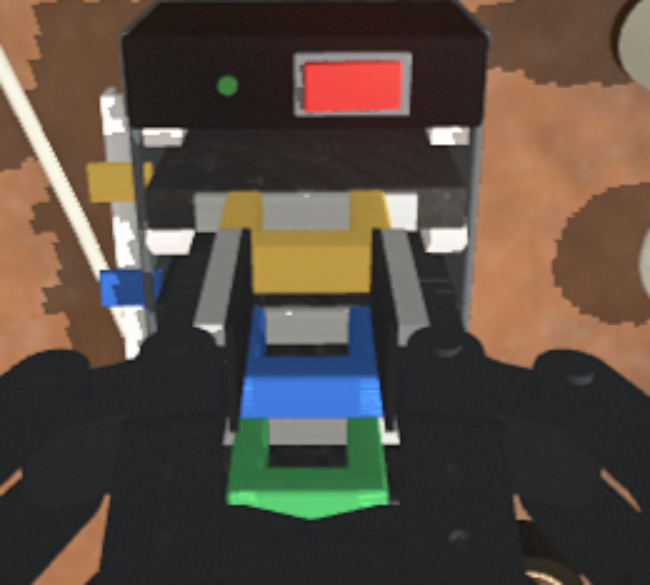

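The fingertips hide the ends of the yellow bar, and the width is below 40 mm. They may have closed over the bar, so I'll check the geometry from the other cameras.

```bash
python3 - <<'E'
from h import *
o=bot.get_obs();print(o["clock"],o["grip_width"],o["grasp_force"],o["ft_force"],o["eef_pos"])
c=cam("wrist");s=cam("scene")
u,v=map(int,project(s,[.598,.373,.09]))
a=cv2.resize(c["pixels"][190:330,150:370,::-1],None,fx=2.2,fy=2.2)
b=cv2.resize(s["pixels"][v-35:v+35,u-35:u+35,::-1],(308,308),interpolation=cv2.INTER_CUBIC)
cv2.imwrite("pics/w4.png",np.hstack([a,b]))
o=bot.get_obs();print(o["clock"],o["grip_width"],o["grasp_force"],o["ft_force"],o["eef_pos"])
E
```

```text
3.6833 0.01749701096516818 10.926023579668254 [-10.28101584   0.49664901  20.85759554] [0.59765195 0.37302523 0.09561029]
3.7833 0.002476313481163989 9.655727106146514 [-9.50835572  0.77511676 20.62438016] [0.59670919 0.3745311  0.09829038]
```

View pics/w4.png

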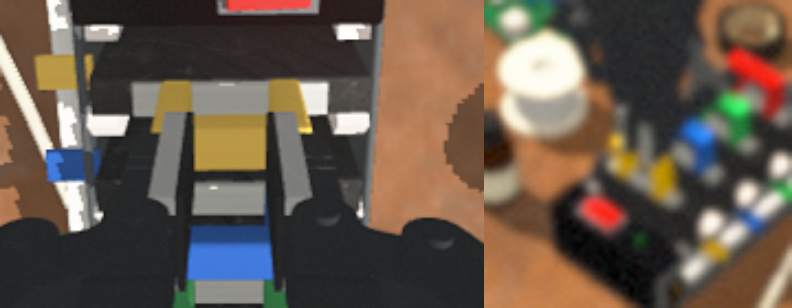

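The fingers closed across the top of the bar, so the tips reach about 23 mm less far than I assumed. That leaves them roughly level with the TCP at 25 mm opening. I'll rise, reopen and go deeper.

```bash
python3 -m pendant '[0,0,-0.06,0,0,0,0.3,0,0,-0.06,0,0,0,1,0,0,-0.06,0,0,0,1,0,0,-0.06,0,0,0,1,0,0,-0.06,0,0,0,1,0,0,-0.06,0,0,0,1,0,0,-0.06,0,0,0,1,0,0,-0.06,0,0,0,1,0,0,-0.06,0,0,0,1,0,0,-0.06,0,0,0,1]'
python3 - <<'E'
from h import *
c=cam("wrist");o=bot.get_obs();print(o["grip_width"],o["ft_force"].round(1),o["eef_pos"])
cv2.imwrite("pics/w5.png",c["pixels"][:,:,::-1])
tcp=o["eef_pos"][:2];a=np.radians(81.56);X=np.array([np.cos(a),np.sin(a)]);Y=np.array([X[1],-X[0]])
for k in("yellow","blue"):
    for A,u,r in blobs(c["pixels"],k,300,(200,150,320,330)):
        hh=min(r[1])/2;p=plane(c,(r[0][0],r[0][1]+hh+.5),.096)[:2]+X*.006
        print(k,A,np.round(r[0]),np.round(r[1]),p.round(4),((p-tcp)@X).round(4),((p-tcp)@Y).round(4))
E
```

```text
clock: 4.62
eef_pos: [0.5978, 0.3725, 0.1241]
tool_rot: [0.757, 0.653, -0.0, -0.0]
ft_force: [-0.7, 0.5, -0.3]
grip_width: 0.0853
grasp_force: 0.0
0.08552665141440727 [ 0.1 -0.1 -0.1] [0.59780809 0.37255571 0.12421948]
blue 1615 [254. 268.] [36. 59.] [0.5927 0.3402] -0.0327 -0.0003
```

View pics/w5.png

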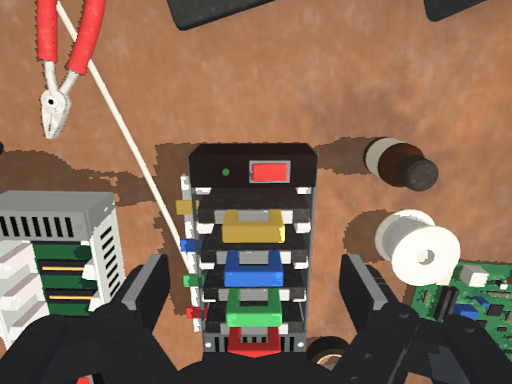

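```bash
python3 -m pendant '[0,0,0.05,0,0,0,1,0,0,0.096,0,0,0,1,0,0,0.096,0,0,0,1,0,0,0.096,0,0,0,0,0,0,0.096,0,0,0,0,0,0,0.096,0,0,0,0,0,0,0.096,0,0,0,0,0,0,0.096,0,0,0,0,0,0,0.096,0,0,0,0,0,0,0.096,0,0,0,0]'

```

```text
clock: 5.5
eef_pos: [0.5987, 0.3734, 0.0788]
tool_rot: [0.757, 0.653, 0.002, 0.0]
ft_force: [-1.5, 0.3, 6.2]
grip_width: 0.0384
grasp_force: 60.5
```

```bash
python3 -m pendant '[0,0,-0.02,0,0,0,0,0,0,-0.06,0,0,0,0,0,0,-0.1,0,0,0,0,0,0,-0.15,0,0,0,0,0,0,-0.2,0,0,0,0,0,0,-0.24,0,0,0,0,0,0,-0.24,0,0,0,0,0,0,-0.24,0,0,0,0,0,0,-0.24,0,0,0,0,0,0,-0.24,0,0,0,0]'
python3 - <<'E'
from h import *
c=cam("wrist");o=bot.get_obs();print(o["grip_width"],o["ft_force"].round(1),o["eef_pos"],o["tool_rot"])
cv2.imwrite("pics/w6.png",c["pixels"][:,:,::-1])
E
```

```text
clock: 6.33
eef_pos: [0.5969, 0.372, 0.1942]
tool_rot: [0.757, 0.653, -0.002, -0.0]
ft_force: [0.5, -0.4, -1.6]
grip_width: 0.0382
grasp_force: 60.7
0.03821189953727542 [-0.3 -0.1 -0.2] [0.59692875 0.3720279  0.19414271] [ 7.57263713e-01  6.53106230e-01 -1.95839471e-03 -2.93961847e-04]
```

View pics/w6.png

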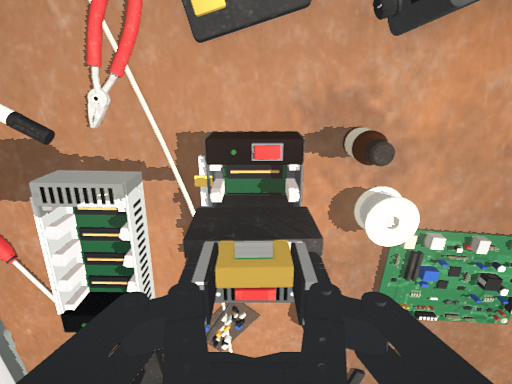

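The yellow card is held squarely, its case level at row 230. I can check calibration on the old socket just vacated at (251,172).

```bash
python3 - <<'E'
from h import *
c=cam("wrist");o=bot.get_obs();np.set_printoptions(precision=4,suppress=True)
print("old",slots(c,(215,160,290,185)));s=slots(c,(70,195,135,295),amin=8);print("new",s)
d=s[0]-s[-1];print(np.degrees(np.arctan2(d[1],d[0])),np.linalg.norm(d))
E
```

```text
old [[0.5969 0.3723]]
new [[0.3929 0.3575]
 [0.4038 0.3239]
 [0.4164 0.3188]
 [0.3989 0.2895]
 [0.3936 0.2565]]
90.40822763553908 0.10098399958896391
```

```bash
python3 -m pendant '[-0.29,-0.363,0,0,0,0,0,-0.29,-0.363,0,0,0,0,0,-0.29,-0.363,0,0,0,0,0,-0.29,-0.363,0,0,0,0,0,-0.29,-0.363,0,0,0,0,0,-0.29,-0.363,0,0,0,0,0,-0.29,-0.363,0,0,0,0,0,-0.29,-0.363,0,0,0,0,0,-0.29,-0.363,0,0,0,0,0,-0.29,-0.363,0,0,0,0,0]'
python3 - <<'E'
from h import *
np.set_printoptions(precision=4,suppress=True)
c=cam("wrist");o=bot.get_obs();print(o["eef_pos"],o["tool_rot"])
cv2.imwrite("pics/w7.png",c["pixels"][:,:,::-1])
for z in(.014,.02):
  s=slots(c,(200,100,310,215),z,20);print(s)
  x,y,_,_=o["tool_rot"];a=2*np.arctan2(y,x);X=np.array([np.cos(a),np.sin(a)]);Y=np.array([X[1],-X[0]]);print(np.degrees(a),(s-o["eef_pos"][:2])@np.array([X,Y]).T)
E
```

```text
clock: 7.27
eef_pos: [0.3981, 0.2565, 0.1964]
tool_rot: [0.757, 0.653, 0.0, 0.0]
ft_force: [-0.3, -0.2, -0.3]
grip_width: 0.0383
grasp_force: 60.8
[0.3981 0.2565 0.1962] [0.7573 0.6531 0.0002 0.    ]
[[0.4073 0.3211]
 [0.4023 0.2876]
 [0.3968 0.2546]]
81.54855559950596 [[ 0.0653 -0.0004]
 [ 0.0314 -0.0004]
 [-0.002  -0.001 ]]
[[0.4074 0.3214]
 [0.4024 0.2886]
 [0.397  0.2562]]
81.54855559950596 [[ 0.0656 -0.0003]
 [ 0.0324 -0.0004]
 [-0.0004 -0.001 ]]
```

View pics/w7.png

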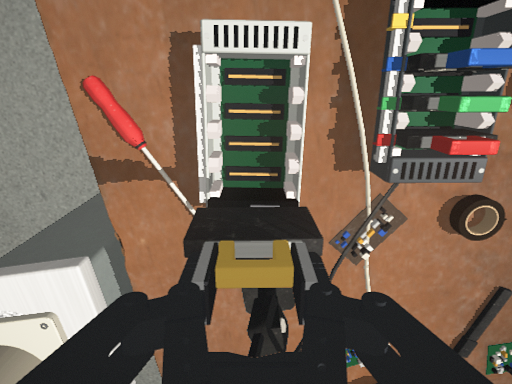

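Four new sockets at (254,76), (252,111), (252,144), (254,174). The last, next to the power bay, is slot 1 and sits 2 mm from the TCP. Inserting yellow there.

```bash
python3 -m pendant '[-0.002,-0.002,0.05,0,0,0,0,-0.002,-0.002,0.1,0,0,0,0,-0.002,-0.002,0.13,0,0,0,0,-0.002,-0.002,0.13,0,0,0,0,-0.002,-0.002,0.14,0,0,0,0,-0.002,-0.002,0.15,0,0,0,0,-0.002,-0.002,0.16,0,0,0,0,-0.002,-0.002,0.17,0,0,0,0,-0.002,-0.002,0.18,0,0,0,0,-0.002,-0.002,0.18,0,0,0,0]'
```

```text
clock: 8.15
eef_pos: [0.3954, 0.2547, 0.1056]
tool_rot: [0.757, 0.653, -0.001, -0.0]
ft_force: [-0.1, 0.1, -0.1]
grip_width: 0.0383
grasp_force: 60.8
```

```bash
python3 -m pendant '[0,0,0.01,0,0,0,0,0,0,0.02,0,0,0,0,0,0,0.03,0,0,0,0,0,0,0.04,0,0,0,0,0,0,0.048,0,0,0,0,0,0,0.054,0,0,0,0,0,0,0.056,0,0,0,0,0,0,0.056,0,0,0,0,0,0,0.056,0,0,0,0,0,0,0.056,0,0,0,0]'
```

```text
clock: 8.98
eef_pos: [0.3956, 0.2551, 0.0789]
tool_rot: [0.757, 0.653, 0.0, -0.0]
ft_force: [-2.9, -1.2, 5.5]
grip_width: 0.0388
grasp_force: 61.5
```

```bash
python3 -m pendant '[0,0,0,0,0,0,1,0,0,0,0,0,0,1,0,0,0,0,0,0,1,0,0,0,0,0,0,1,0,0,-0.06,0,0,0,1,0,0,-0.14,0,0,0,1,0,0,-0.2,0,0,0,1,0,0,-0.24,0,0,0,1,0,0,-0.24,0,0,0,1,0,0,-0.24,0,0,0,1]'
python3 -m pendant '[0.225,0.364,0,0,0,0,1,0.225,0.364,0,0,0,0,1,0.225,0.364,0,0,0,0,1,0.225,0.364,0,0,0,0,1,0.225,0.364,0,0,0,0,1,0.225,0.364,0,0,0,0,1,0.225,0.364,0,0,0,0,1,0.225,0.364,0,0,0,0,1,0.225,0.364,0,0,0,0,1,0.225,0.364,0,0,0,0,1]'
cat >> h.py <<'E'
def tool(o):
    x,y,_,_=o["tool_rot"];a=2*np.arctan2(y,x);X=np.array([np.cos(a),np.sin(a)]);return X,np.array([X[1],-X[0]])
def handle(k,roi,save=None):
    c=cam("wrist");o=bot.get_obs();X,Y=tool(o);print(o["eef_pos"].round(4))
    if save: cv2.imwrite(save,c["pixels"][:,:,::-1])
    for A,u,r in blobs(c["pixels"],k,300,roi):
        p=plane(c,(r[0][0],r[0][1]+min(r[1])/2+.5),.096)[:2]+X*.006;q=p-o["eef_pos"][:2]
        print(k,A,np.round(r[0]),np.round(r[1]),p.round(4),"rel",(q@X).round(4),(q@Y).round(4))
E
python3 -c "
from h import *
handle('blue',(200,150,320,260),'pics/w8.png')"
```

```text
clock: 9.82
eef_pos: [0.3967, 0.2555, 0.1995]
tool_rot: [0.757, 0.653, 0.002, 0.0]
ft_force: [0.1, 0.0, -0.6]
grip_width: 0.0852
grasp_force: 0.0
clock: 10.65
eef_pos: [0.5911, 0.339, 0.1995]
tool_rot: [0.757, 0.653, 0.0, 0.0]
ft_force: [-0.4, -0.1, 1.5]
grip_width: 0.0853
grasp_force: 0.0
[0.5913 0.3392 0.1999]
blue 793 [256. 190.] [21. 45.] [0.5924 0.3387] rel -0.0003 0.0012
```

View pics/w8.png

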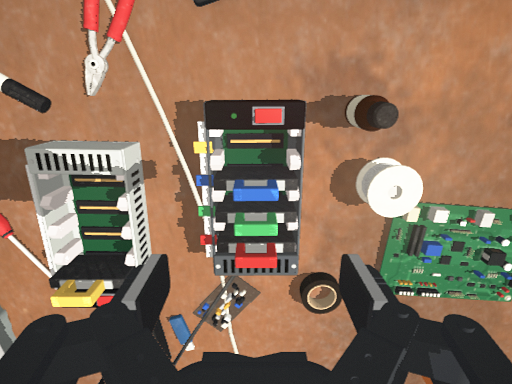

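Yellow stands in the slot next to the new power bay at (80,293). Blue is directly under the tool at (256,190).

```bash
python3 -m pendant '[0,0.002,0.08,0,0,0,1,0,0.002,0.15,0,0,0,1,0,0.002,0.21,0,0,0,1,0,0.002,0.241,0,0,0,1,0,0.002,0.241,0,0,0,0,0,0.002,0.241,0,0,0,0,0,0.002,0.241,0,0,0,0,0,0.002,0.241,0,0,0,0,0,0.002,0.241,0,0,0,0,0,0.002,0.241,0,0,0,0]'
```

```text
clock: 11.53
eef_pos: [0.5947, 0.3405, 0.0815]
tool_rot: [0.757, 0.653, 0.003, 0.0]
ft_force: [-1.4, 0.1, 7.7]
grip_width: 0.0384
grasp_force: 60.2
```

```bash
python3 -m pendant '[0,0,-0.02,0,0,0,0,0,0,-0.06,0,0,0,0,0,0,-0.1,0,0,0,0,0,0,-0.15,0,0,0,0,0,0,-0.2,0,0,0,0,0,0,-0.24,0,0,0,0,0,0,-0.24,0,0,0,0,0,0,-0.24,0,0,0,0,0,0,-0.24,0,0,0,0,0,0,-0.24,0,0,0,0]'
```

```text
clock: 12.37
eef_pos: [0.5925, 0.3388, 0.1959]
tool_rot: [0.757, 0.653, -0.002, -0.0]
ft_force: [0.6, 0.6, -1.1]
grip_width: 0.038
grasp_force: 60.6
```

```bash
python3 -m pendant '[-0.156,-0.361,0,0,0,0,0,-0.156,-0.361,0,0,0,0,0,-0.156,-0.361,0,0,0,0,0,-0.156,-0.361,0,0,0,0,0,-0.156,-0.361,0,0,0,0,0,-0.156,-0.361,0,0,0,0,0,-0.156,-0.361,0,0,0,0,0,-0.156,-0.361,0,0,0,0,0,-0.156,-0.361,0,0,0,0,0,-0.156,-0.361,0,0,0,0,0]'
cat >> h.py <<'E'
def under(z=.016):
    c=cam("wrist");o=bot.get_obs();X,Y=tool(o);print(o["eef_pos"].round(4))
    for A,u,r in blobs(c["pixels"],"gold",20,(200,40,310,205),110,110):
        p=plane(c,r[0],z)[:2];q=p-o["eef_pos"][:2];print(np.round(r[0]),np.round(r[1]),p.round(4),"rel",(q@X).round(4),(q@Y).round(4))
    b=[r for A,u,r in blobs(c["pixels"],"yellow",100,(200,210,310,300),115,60)]
    return c
E
python3 -c "
from h import *
c=under()"
```

```text
clock: 13.2
eef_pos: [0.4046, 0.2891, 0.1976]
tool_rot: [0.757, 0.653, 0.0, 0.0]
ft_force: [0.2, 0.3, -0.2]
grip_width: 0.0383
grasp_force: 60.8
[0.4045 0.289  0.1975]
[253. 110.] [51.  3.] [0.4138 0.3545] rel 0.0661 -0.0004
[252. 142.] [49.  3.] [0.4078 0.3215] rel 0.0326 -0.0015
[252. 172.] [ 3. 48.] [0.4022 0.2886] rel -0.0007 -0.0022
```

```bash
python3 -m pendant '[-0.001,-0.004,0.05,0,0,0,0,-0.001,-0.004,0.1,0,0,0,0,-0.001,-0.004,0.13,0,0,0,0,-0.001,-0.004,0.13,0,0,0,0,-0.001,-0.004,0.14,0,0,0,0,-0.001,-0.004,0.15,0,0,0,0,-0.001,-0.004,0.16,0,0,0,0,-0.001,-0.004,0.17,0,0,0,0,-0.001,-0.004,0.18,0,0,0,0,-0.001,-0.004,0.18,0,0,0,0]'
python3 -m pendant '[0,0,0.01,0,0,0,0,0,0,0.02,0,0,0,0,0,0,0.03,0,0,0,0,0,0,0.04,0,0,0,0,0,0,0.048,0,0,0,0,0,0,0.054,0,0,0,0,0,0,0.056,0,0,0,0,0,0,0.056,0,0,0,0,0,0,0.056,0,0,0,0,0,0,0.056,0,0,0,0]'
```

```text
clock: 14.08
eef_pos: [0.4009, 0.2882, 0.1071]
tool_rot: [0.757, 0.653, -0.001, -0.0]
ft_force: [0.8, 0.4, -1.7]
grip_width: 0.0378
grasp_force: 60.8
clock: 14.92
eef_pos: [0.4011, 0.2892, 0.0816]
tool_rot: [0.757, 0.653, 0.001, -0.001]
ft_force: [-4.4, -1.6, 11.3]
grip_width: 0.0381
grasp_force: 62.2
```

```bash
python3 -m pendant '[0,0,0,0,0,0,1,0,0,0,0,0,0,1,0,0,0,0,0,0,1,0,0,0,0,0,0,1,0,0,-0.06,0,0,0,1,0,0,-0.14,0,0,0,1,0,0,-0.2,0,0,0,1,0,0,-0.24,0,0,0,1,0,0,-0.24,0,0,0,1,0,0,-0.24,0,0,0,1]'
python3 -m pendant '[0.09,0.362,0,0,0,0,1,0.09,0.362,0,0,0,0,1,0.09,0.362,0,0,0,0,1,0.09,0.362,0,0,0,0,1,0.09,0.362,0,0,0,0,1,0.09,0.362,0,0,0,0,1,0.09,0.362,0,0,0,0,1,0.09,0.362,0,0,0,0,1,0.09,0.362,0,0,0,0,1,0.09,0.362,0,0,0,0,1]'
python3 -c "
from h import *
handle('green',(225,170,295,215),'pics/w9.png')"
```

```text
clock: 15.75
eef_pos: [0.4022, 0.2891, 0.201]
tool_rot: [0.757, 0.653, 0.002, 0.0]
ft_force: [-0.5, -0.2, 0.5]
grip_width: 0.0852
grasp_force: 0.0
clock: 16.58
eef_pos: [0.5858, 0.3066, 0.2001]
tool_rot: [0.757, 0.653, -0.0, -0.0]
ft_force: [0.6, -0.9, 0.0]
grip_width: 0.0854
grasp_force: 0.0
[0.586  0.3067 0.2004]
green 756 [252. 191.] [20. 53.] [0.5844 0.3064] rel -0.0005 -0.0015
```

View pics/w9.png

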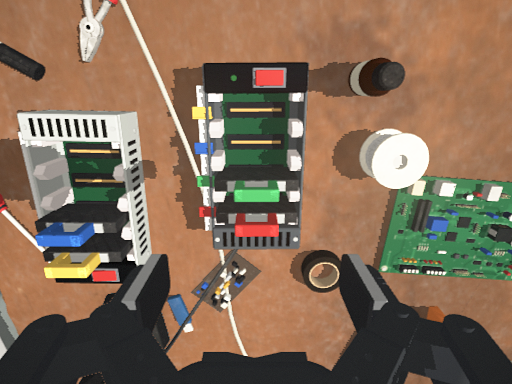

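Blue is seated beside yellow. Green is under the tool at (257,191).

```bash
python3 -m pendant '[0,0.003,0.08,0,0,0,1,0,0.003,0.15,0,0,0,1,0,0.003,0.21,0,0,0,1,0,0.003,0.24,0,0,0,1,0,0.003,0.241,0,0,0,0,0,0.003,0.241,0,0,0,0,0,0.003,0.241,0,0,0,0,0,0.003,0.241,0,0,0,0,0,0.003,0.241,0,0,0,0,0,0.003,0.241,0,0,0,0]'
python3 -m pendant '[0,0,-0.02,0,0,0,0,0,0,-0.06,0,0,0,0,0,0,-0.1,0,0,0,0,0,0,-0.15,0,0,0,0,0,0,-0.2,0,0,0,0,0,0,-0.24,0,0,0,0,0,0,-0.24,0,0,0,0,0,0,-0.24,0,0,0,0,0,0,-0.24,0,0,0,0,0,0,-0.24,0,0,0,0]'
```

```text
clock: 17.47
eef_pos: [0.5897, 0.3072, 0.0825]
tool_rot: [0.757, 0.653, 0.002, 0.0]
ft_force: [-1.7, 0.9, 5.8]
grip_width: 0.0377
grasp_force: 60.4
clock: 18.3
eef_pos: [0.5876, 0.3057, 0.1976]
tool_rot: [0.757, 0.653, -0.002, -0.0]
ft_force: [0.7, 0.2, -1.7]
grip_width: 0.0379
grasp_force: 60.7
```

```bash
python3 -m pendant '[-0.022,-0.361,0,0,0,0,0,-0.022,-0.361,0,0,0,0,0,-0.022,-0.361,0,0,0,0,0,-0.022,-0.361,0,0,0,0,0,-0.022,-0.361,0,0,0,0,0,-0.022,-0.361,0,0,0,0,0,-0.022,-0.361,0,0,0,0,0,-0.022,-0.361,0,0,0,0,0,-0.022,-0.361,0,0,0,0,0,-0.022,-0.361,0,0,0,0,0]'
python3 -c "
from h import *
c=under()"
```

```text
clock: 19.13
eef_pos: [0.4094, 0.3217, 0.1989]
tool_rot: [0.758, 0.653, -0.0, 0.0]
ft_force: [-0.3, -0.3, -1.3]
grip_width: 0.0377
grasp_force: 60.9
[0.4093 0.3217 0.199 ]
[254. 142.] [ 3. 49.] [0.4138 0.3547] rel 0.0334 -0.0005
[252. 172.] [ 3. 47.] [0.4077 0.3219] rel 0.0 -0.0017
```

```bash
python3 -m pendant '[0,-0.003,0.05,0,0,0,0,0,-0.003,0.1,0,0,0,0,0,-0.003,0.13,0,0,0,0,0,-0.003,0.13,0,0,0,0,0,-0.003,0.14,0,0,0,0,0,-0.003,0.15,0,0,0,0,0,-0.003,0.16,0,0,0,0,0,-0.003,0.17,0,0,0,0,0,-0.003,0.18,0,0,0,0,0,-0.003,0.18,0,0,0,0]'
python3 -m pendant '[0,0,0.01,0,0,0,0,0,0,0.02,0,0,0,0,0,0,0.03,0,0,0,0,0,0,0.04,0,0,0,0,0,0,0.048,0,0,0,0,0,0,0.054,0,0,0,0,0,0,0.056,0,0,0,0,0,0,0.056,0,0,0,0,0,0,0.056,0,0,0,0,0,0,0.056,0,0,0,0]'
```

```text
clock: 20.02
eef_pos: [0.4064, 0.3218, 0.1086]
tool_rot: [0.757, 0.653, -0.001, -0.0]
ft_force: [0.7, -1.1, -1.8]
grip_width: 0.0379
grasp_force: 60.9
clock: 20.85
eef_pos: [0.4066, 0.3227, 0.0826]
tool_rot: [0.757, 0.653, 0.001, -0.001]
ft_force: [-2.7, -1.1, 7.6]
grip_width: 0.0379
grasp_force: 61.9
```

```bash
python3 -m pendant '[0,0,0,0,0,0,1,0,0,0,0,0,0,1,0,0,0,0,0,0,1,0,0,0,0,0,0,1,0,0,-0.06,0,0,0,1,0,0,-0.14,0,0,0,1,0,0,-0.2,0,0,0,1,0,0,-0.24,0,0,0,1,0,0,-0.24,0,0,0,1,0,0,-0.24,0,0,0,1]'
python3 -m pendant '[-0.047,0.361,0,0,0,0,1,-0.047,0.361,0,0,0,0,1,-0.047,0.361,0,0,0,0,1,-0.047,0.361,0,0,0,0,1,-0.047,0.361,0,0,0,0,1,-0.047,0.361,0,0,0,0,1,-0.047,0.361,0,0,0,0,1,-0.047,0.361,0,0,0,0,1,-0.047,0.361,0,0,0,0,1,-0.047,0.361,0,0,0,0,1]'
python3 -c "
from h import *
handle('red',(220,160,300,230))"
```

```text
clock: 21.68
eef_pos: [0.4077, 0.3227, 0.2026]
tool_rot: [0.757, 0.653, 0.002, 0.0]
ft_force: [-0.6, 0.3, -0.8]
grip_width: 0.0851
grasp_force: 0.0
clock: 22.52
eef_pos: [0.5806, 0.273, 0.2015]
tool_rot: [0.757, 0.654, -0.0, -0.0]
ft_force: [0.5, 0.5, -0.2]
grip_width: 0.0855
grasp_force: 0.0
[0.5808 0.2731 0.2018]
red 805 [256. 190.] [45. 21.] [0.5826 0.2718] rel -0.0009 0.002
```

```bash
python3 -m pendant '[-0.002,0.004,0.08,0,0,0,1,-0.002,0.004,0.15,0,0,0,1,-0.002,0.004,0.21,0,0,0,1,-0.002,0.004,0.242,0,0,0,1,-0.002,0.004,0.244,0,0,0,0,-0.002,0.004,0.244,0,0,0,0,-0.002,0.004,0.244,0,0,0,0,-0.002,0.004,0.244,0,0,0,0,-0.002,0.004,0.244,0,0,0,0,-0.002,0.004,0.244,0,0,0,0]'
python3 -m pendant '[0,0,-0.02,0,0,0,0,0,0,-0.06,0,0,0,0,0,0,-0.1,0,0,0,0,0,0,-0.15,0,0,0,0,0,0,-0.2,0,0,0,0,0,0,-0.24,0,0,0,0,0,0,-0.24,0,0,0,0,0,0,-0.24,0,0,0,0,0,0,-0.24,0,0,0,0,0,0,-0.24,0,0,0,0]'
```

```text
clock: 23.4
eef_pos: [0.585, 0.272, 0.0823]
tool_rot: [0.757, 0.653, 0.002, 0.0]
ft_force: [-1.2, 0.4, 6.3]
grip_width: 0.0383
grasp_force: 60.4
clock: 24.23
eef_pos: [0.5829, 0.2705, 0.1977]
tool_rot: [0.757, 0.653, -0.002, -0.0]
ft_force: [-0.9, 0.3, -2.1]
grip_width: 0.0381
grasp_force: 60.7
```

```bash
python3 -m pendant '[0.117,-0.36,0,0,0,0,0,0.117,-0.36,0,0,0,0,0,0.117,-0.36,0,0,0,0,0,0.117,-0.36,0,0,0,0,0,0.117,-0.36,0,0,0,0,0,0.117,-0.36,0,0,0,0,0,0.117,-0.36,0,0,0,0,0,0.117,-0.36,0,0,0,0,0,0.117,-0.36,0,0,0,0,0,0.117,-0.36,0,0,0,0,0]'
python3 -c "
from h import *
c=under()"
```

```text
clock: 25.07
eef_pos: [0.4153, 0.3546, 0.1989]
tool_rot: [0.758, 0.652, -0.0, 0.0]
ft_force: [-0.2, 0.6, -1.2]
grip_width: 0.0382
grasp_force: 60.9
[0.4153 0.3547 0.199 ]
[252. 170.] [47.  3.] [0.4137 0.3559] rel 0.001 -0.0017
```

```bash
python3 -m pendant '[0.001,-0.003,0.05,0,0,0,0,0.001,-0.003,0.1,0,0,0,0,0.001,-0.003,0.13,0,0,0,0,0.001,-0.003,0.13,0,0,0,0,0.001,-0.003,0.14,0,0,0,0,0.001,-0.003,0.15,0,0,0,0,0.001,-0.003,0.16,0,0,0,0,0.001,-0.003,0.17,0,0,0,0,0.001,-0.003,0.18,0,0,0,0,0.001,-0.003,0.18,0,0,0,0]'
python3 -m pendant '[0,0,0.01,0,0,0,0,0,0,0.02,0,0,0,0,0,0,0.03,0,0,0,0,0,0,0.04,0,0,0,0,0,0,0.048,0,0,0,0,0,0,0.054,0,0,0,0,0,0,0.056,0,0,0,0,0,0,0.056,0,0,0,0,0,0,0.056,0,0,0,0,0,0,0.056,0,0,0,0]'
```

```text
clock: 25.95
eef_pos: [0.4125, 0.3557, 0.1085]
tool_rot: [0.757, 0.653, -0.001, 0.0]
ft_force: [0.3, -0.2, -0.9]
grip_width: 0.0383
grasp_force: 60.9
clock: 26.78
eef_pos: [0.4127, 0.3566, 0.0825]
tool_rot: [0.757, 0.653, 0.0, -0.0]
ft_force: [-2.1, -0.2, 5.2]
grip_width: 0.0378
grasp_force: 61.7
```

Red is home in slot 4. I'll release, rise, back off to the left and check the result.

```bash
python3 -m pendant '[0,0,0,0,0,0,1,0,0,0,0,0,0,1,0,0,0,0,0,0,1,0,0,0,0,0,0,1,0,0,-0.06,0,0,0,1,0,0,-0.14,0,0,0,1,0,0,-0.2,0,0,0,1,0,0,-0.28,0,0,0,1,0,0,-0.34,0,0,0,1,0,0,-0.36,0,0,0,1]'
python3 -m pendant '[0,0.05,0,0,0,0,1,0,0.05,0,0,0,0,1,0,0.05,0,0,0,0,1,0,0.05,0,0,0,0,1,0,0.05,0,0,0,0,1,0,0.05,0,0,0,0,1,0,0.05,0,0,0,0,1,0,0.05,0,0,0,0,1,0,0.05,0,0,0,0,1,0,0.05,0,0,0,0,1]'
python3 - <<'E'
from h import *
s=cam("scene");w=cam("wrist")
a=cv2.resize(s["pixels"][165:270,250:370,::-1],(440,385),interpolation=cv2.INTER_CUBIC);b=cv2.resize(w["pixels"][110:320,130:330,::-1],(360,385))
cv2.imwrite("pics/end.png",np.hstack([a,b]))
E
```

```text
clock: 27.62
eef_pos: [0.4147, 0.3575, 0.2671]
tool_rot: [0.757, 0.653, 0.005, 0.0]
ft_force: [0.2, 0.3, 1.0]
grip_width: 0.085
grasp_force: 0.0
clock: 28.45
eef_pos: [0.4375, 0.3525, 0.2615]
tool_rot: [0.757, 0.653, 0.0, 0.0]
ft_force: [-0.9, 0.5, -0.0]
grip_width: 0.0854
grasp_force: 0.0
```

View pics/end.png

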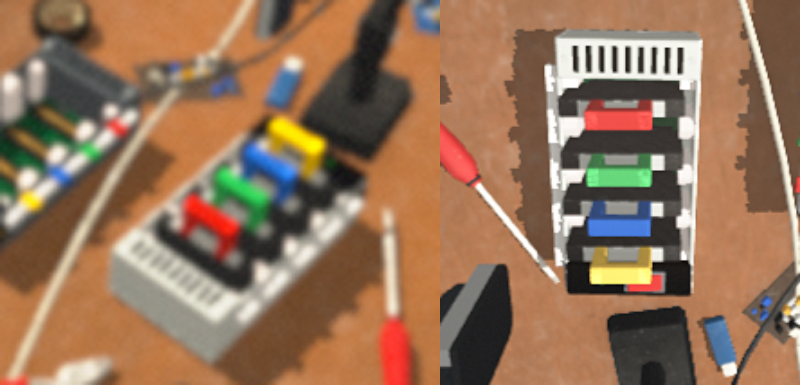

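All four cards stand upright and level in the new chassis. From the power bay they run yellow (620,265), blue (620,218), green (618,172), red (618,115), which is the old order. The gripper is clear.

```bash
python3 -c "
from workcell import bot
print(bot.job_done())"
```

```text
the job is handed in; nothing more can be done
None
```

The four cards now stand upright, fully home and released in the light grey chassis, in the old order from the power bay (yellow, blue, green, red), and I handed the job in at about 28 s; my first grip on yellow slid over the top of its handle and pressed on it with about 20 N, without visibly moving the card.

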